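Hold the reference reflector over the aperture bar of a laser head

TASK

Set the particle analyser up for its reference reading: lay the orange aperture bar centred across the two posts of the black optical stage, lined up with the stage, and let go of it. Then take the white reflector by its red stem, lift it over the tube rack and finish while holding it still and upright about a centimetre above the bar, centred over the slot with its long side along the bar. The reflector must never touch the bar, and the rack, pots and beaker are to be left alone.

Things in the scene. Friction and masses are not known exactly. Their poses are not given: they have to be found in the camera images.
- stage: Fixed black optical stage: base plate 190 x 75 x 12 mm, long along its x; two grey posts, each 40 (x) x 38 (y) mm with flat rubber tops 50 mm above the table, centred 65 mm either side of the middle along x, leaving a 90 mm gap between them; in the gap a round lens 22 mm high. Origin: middle of its underside, on the table; z up. It stands on one side of the tube rack (left or right), turned by up to about 30 degrees.
- stage_top (a point): Point midway between the two posts at the height of their flat tops, 50 mm above the table; axes as the stage's (x along the line from post to post).
- dock: Fixed blue parking mat 220 (x) x 170 (y) x 6 mm on the other side of the rack, on which bar and reflector wait. Origin: middle of its underside, on the table. Two black rests, 20 (x) x 34 (y) mm and 20 mm high above the mat, 50 mm either side of its middle along x at y = -45 mm, carry the bar.
- bar_mid (a point): Loose orange aperture bar, 160 (x) x 30 (y) x 12 (z) mm, about 0.15 kg, with a slot 38 x 12 mm through its middle, long along x; same either way round. It starts on the dock's two rests, underside 26 mm above the table. This point: Centre of the bar, half-way up, in the middle of the slot; 6 mm below its top face and 6 mm above its underside; x along the bar, y across its 30 mm width, z up.
- reflector_mid (a point): Loose reflector, about 0.12 kg, 70 mm high: a white plate 50 (x) x 30 (y) x 6 mm at the bottom with a red upright square stem, 16 x 16 mm, from its middle up to 70 mm. It starts standing on the dock's mat, 6 mm above the table. This point: Point on the stem's axis half-way up the reflector, 35 mm above the plate's underside and 35 mm below the stem's top; x along the plate's long side, z up along the stem.
- rack: Fixed blue tube rack with five capped tubes, 200 (x) x 50 (y) mm, 108 mm high over the caps, between stage and dock, long roughly away from the robot. Origin: middle of its underside, on the table.
- pot_red: Loose white sample pot with red cap, 40 mm across, 55 mm high, standing on the dock's mat. Origin: centre of its underside. Bystander.
- pot_amber: Loose amber pot with black cap, 44 mm across, 70 mm high, beyond the work area. Origin: centre of its underside. Bystander.
- beaker: Loose glass beaker, 68 mm across, 80 mm high, beyond the work area. Origin: centre of its underside. Bystander.
- pot_blue: Loose white sample pot with blue cap, 40 mm across, 55 mm high, standing on the table about 127 mm from the middle of the stage, off its end nearer the robot. Origin: centre of its underside. Bystander.

How it is judged (in metres and radians):
On the way, in this order (a step that is already met when the one before it is completed fails the run):
1. the bar lies flat, centred and lined up across both posts of the stage, let go (x of bar_mid in the frame of stage_top between -0.01 and 0.01 m and y of bar_mid in the frame of stage_top between -0.01 and 0.01 m and z of bar_mid in the frame of stage_top between 0.003 and 0.009 m and angle between the x axis of bar_mid and the x axis of stage_top, either way round below 0.14 rad and angle between bar_mid's own z axis and vertical below 0.05 rad and contact force between bar and stage above 0.3 N and contact force between bar and the fingers below 0.1 N and contact force between bar and the arm below 0.1 N and linear speed of bar below 0.02 m/s), for 0.2 s.
2. the reflector passes over the line of the rack, clear above the tube caps (y of reflector_mid in the frame of rack between -0.06 and 0.06 m and height (world z) of reflector_mid above 0.143 m), for 0.04 s.
At the end, for the whole second after the job is handed in: Bar flat on both posts, centred within 10 mm each way, within 8 deg of the stage, let go. Reflector held in the fingers, still, upright within 5 deg, underside 3 to 19 mm above the bar, within 9 mm of the slot centre each way, within 8 deg of the bar, touching neither bar nor stage (all of step 1 and x of reflector_mid in the frame of bar_mid between -0.009 and 0.009 m and y of reflector_mid in the frame of bar_mid between -0.009 and 0.009 m and z of reflector_mid in the frame of bar_mid between 0.044 and 0.06 m and angle between the x axis of reflector_mid and the x axis of bar_mid, either way round below 0.14 rad and angle between reflector_mid's own z axis and vertical below 0.1 rad and contact force between reflector and the fingers above 1 N and contact force between reflector and bar below 0.05 N and contact force between reflector and stage below 0.05 N and linear speed of reflector below 0.02 m/s); the arm keeps its last pose, push and grip.
It fails at once if the reflector touches the bar (contact force between reflector and bar above 0.3 N).
It fails at once if the tube rack is bumped (contact force between rack and anything else above 2 N).
It fails at once if a pot or the beaker is displaced by over 20 mm or knocked over (distance of any of pot_red, pot_blue, pot_amber, beaker from where it was at the start of the episode above 0.02 m or angle between any of pot_red, pot_blue, pot_amber, beaker's own z axis and vertical above 0.3 rad).
It also fails if it takes over 72 s, if anything falls off the work surface, if the arm or the gripper's body presses on something with over 40 N, if the wrist force passes 120 N, or if a joint passes its speed limit or range.

ROBOT

A 6-joint arm with a two-finger parallel gripper is mounted at the origin on the work surface. World frame = base frame: x ahead of the robot, y to its left, z up, the work surface at z = 0. Lengths are in mm, angles in rad, forces in N, time in s.
With the tool pointing down it reaches from about 300 to 775 mm from the base axis. Payload 14.6 kg.
Tool frame: the origin (TCP) lies at the very end of the fingers, on their centre line; the grasp point (between the pads) lies 19 mm behind it (grip_point_offset is the distance from the TCP to the grasp point, in mm); z points along the fingers, y is the line along which they close (so a half turn about z gives the same grasp; the last joint's range is limited). The gripper opens to 94 mm and grips with 3 to 60 N. Pads are 16 mm wide; open, the fingers measure 119 mm over their backs; the gripper's body (75 mm by 177 mm) begins 78 mm behind the grasp point.
Start: joints at [-1.175, 0.3, 1.521, -0, 1.321, -0.067], TCP at [245.542, -492.136, 170.546] pointing down, gripper open.
Joint ranges: [-3.03, 3.03], [-0.79, 2.21], [0.23, 2.52], [-1.04, 4.18], [0, 3.07], [-2.55, 2.55]. Speed limits (rad/s): [2.22, 2.22, 2.57, 3.14, 3.14, 3.14].

INTERFACE

Orientations are given as [roll, pitch, yaw] about the fixed x, y, z axes, in that order (R = Rz(yaw) Ry(pitch) Rx(roll)).
In Python, from cell import read_state, camera, camera_info, sign_off, grip_point_offset gives the robot as it stands.
- The arm moves only by the shell command python3 -m handwheel 'ROWS' [FORCE]. ROWS is text: rows parted by semicolons, each of 5 numbers parted by spaces: the shift along the world's x, y, z in units of 40 mm (1.0 is 40 mm), then the turn about the world's z in units of 5 degrees (1.0 is 5 degrees), then the closure, from 0 (fully open) to 1 (shut). In form: dx dy dz yaw gripper; .... A call has 1 to 12 rows; each row shifts and turns the commanded pose from where the row before left it; what a row does not reach is not made up. A row lasts 1/12 s, in which the tool goes at most 41.7 mm and 7.16 degrees, less where a joint would pass 70% of its speed; a pose out of reach is approached as far as the arm can. A call is refused whole if a number of a shift passes 1 or a number of a turn 1, either way. A call with a gripper value outside its range is refused whole. The fingers move at their own pace and stop on an object; FORCE is the grip in N (left out, the last holds). Time passes only in rows, so rows that do not move let the fingers close. It gives the time, the measured TCP pose, the force, the opening and the grip force at its end, in the units of the state.
- read_state(): the state, without advancing time (a new reading comes with each control period).
- camera(name): name is "scene" or "top" or "wrist"; returns (picture, depth): 480x640x3 uint8, red, green, blue; 480x640 float32, mm along the optical axis (not along the pixel's ray), 0 where there is no reading.
- camera_info(name): a dict with "intrinsics" (3x3 intrinsics, pixels), "world_from_camera" (4x4, takes a point from camera to world coordinates). Camera axes: x right, y down, z forward; pixel columns grow to the right and rows downward; lengths in mm; the calibration is good to about 2 mm. A picture is of the moment at which its call begins: read the wrist's pose just before it. camera_info takes no time and is no camera call; for the wrist camera it gives the pose at the moment of the call.
- sign_off(): hands the job in; it is judged then, once.
The state is a dict: "clock": time; "joints": joint angles; "qd": joint speeds; "effort": joint torques, N m; "eef_pos": TCP position; "eef_rot": TCP orientation; "wrist_force": force on the tool from outside, world axes, zero at the start; "moment": the same for the moment, N m; "finger_gap": finger opening in mm; "finger_force": force on a finger pad.
Only numpy, scipy, OpenCV 4.12 (cv2) and the standard library are available. Lean on these libraries where they do the work, as an engineer would, in place of code of your own. Each camera call takes 0.05 s, during which the arm holds its last target. There are 200 camera calls.

## Working session

There is one attempt and no reset: what is moved stays moved. The work goes in short steps, Python scripts to look and compute and a shell command to move; the robot and the scene stay as the last step left them, time stands still between calls to the robot, and variables do not carry over. Pictures are saved under pics/ and viewed, at most 10 in all, crops included, and the job is handed in when it is done.

```bash
mkdir -p pics && cat > h.py <<'E'
import numpy as np, cv2
from cell import read_state, camera, camera_info
def grab(n):
    ci=camera_info(n); p,d=camera(n); K=np.array(ci["intrinsics"]);T=np.array(ci["world_from_camera"])
    v,u=np.mgrid[0:480,0:640]
    c=np.stack([(u-K[0,2])*d/K[0,0],(v-K[1,2])*d/K[1,1],d],-1)
    w=c@T[:3,:3].T+T[:3,3]; w[d==0]=np.nan
    return p,d,w
E
python3 - <<'E'
from h import *
for n in ["top","scene"]:
    p,d,w=grab(n); np.savez(n,p=p,w=w); cv2.imwrite(f"pics/{n}0.png",p[:,:,::-1])
print(read_state()); print(camera_info("top"))
E
```

```text
{'clock': 0.1, 'joints': array([-1.17458539e+00,  3.00433621e-01,  1.52151819e+00, -1.83083550e-05,
        1.32069013e+00, -6.66217927e-02]), 'qd': array([ 9.62930934e-04, -9.57975695e-04,  1.03614840e-04,  4.53447748e-04,
       -5.88945858e-06,  7.33502699e-04]), 'effort': array([ 2.16499975e-03, -5.32634532e+01, -3.53283226e+01,  7.09803100e-02,
        2.34612718e-02, -6.41365727e-05]), 'eef_pos': array([ 245.44374947, -491.89435236,  170.03350743]), 'eef_rot': array([-3.14054451e+00, -5.21593154e-05,  4.62837240e-01]), 'wrist_force': array([-0.34079974, -0.57066376, -0.51256299]), 'moment': array([-0.01230829, -0.05059934,  0.01218221]), 'finger_force': 0.0, 'finger_gap': 93.82947061563397}
{'intrinsics': array([[518.07525207,   0.        , 326.89536149],
       [  0.        , 518.07525207, 236.25693154],
       [  0.        ,   0.        ,   1.        ]]), 'world_from_camera': array([[ 2.95008849e-02, -9.97093342e-01,  7.02464667e-02,
         4.99358867e+02],
       [-9.99507780e-01, -3.01766002e-02, -8.57727379e-03,
         3.97682060e+01],
       [ 1.06721421e-02, -6.99588529e-02, -9.97492789e-01,
         9.34568857e+02],
       [ 0.00000000e+00,  0.00000000e+00,  0.00000000e+00,
         1.00000000e+00]])}
```

View pics/top0.png

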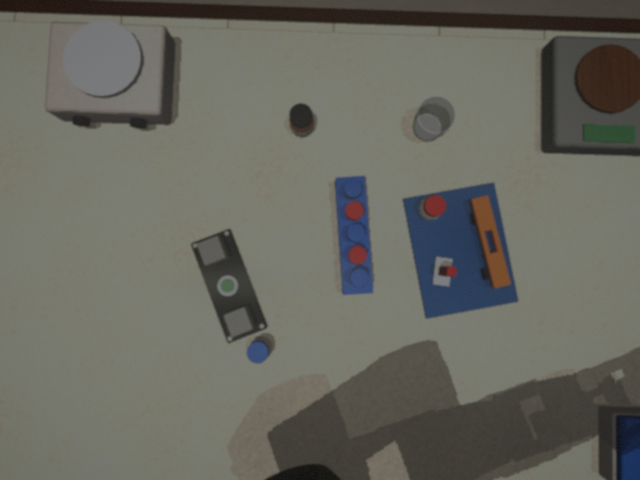

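The top view shows the stage at about (228,285) with the blue pot at (258,351). The rack is at (355,235), and the dock is on the right with the bar at (490,242), the reflector at (445,271) and the red pot at (433,207).

```bash
cat >> h.py <<'E'
def rect(w,m,name):
    P=w[m]; P=P[np.isfinite(P).all(1)]
    if len(P)<8: print(name,len(P)); return
    (c,s,a)=cv2.minAreaRect(P[:,:2].astype(np.float32))
    b=cv2.boxPoints((c,s,a)); e=[b[1]-b[0],b[2]-b[1]]; L=max(e,key=np.linalg.norm)
    an=(np.degrees(np.arctan2(L[1],L[0]))+90)%180-90
    print(name,len(P),"c",np.round(c,1),"mean",np.round(P.mean(0),1),"size",np.round(s,1),"long-axis deg",round(an,1))
    return c,an
def masks(p,w):
    h=cv2.cvtColor(p,cv2.COLOR_RGB2HSV); H,S,V=[h[...,i].astype(int) for i in range(3)]
    return H,S,V,w[...,2]
E
python3 - <<'E'
from h import *
f=np.load("top.npz");p,w=f["p"],f["w"]
H,S,V,z=masks(p,w)
v,u=np.mgrid[0:480,0:640]
box=lambda a,b,c,d:(u>=a)&(u<=b)&(v>=c)&(v<=d)
rect(w,(H>3)&(H<18)&(S>150)&(z>28)&(z<50)&box(460,520,190,295),"bar")
st=box(180,275,220,345)
rect(w,st&(z>44)&(z<58)&(v<268),"postA"); rect(w,st&(z>44)&(z<58)&(v>300),"postB"); rect(w,st&(z>44)&(z<58)&(v<345),"posts+")
rect(w,st&(z>7)&(V<120)&(z<56),"stage")
rect(w,box(405,515,185,315)&(z>3)&(H>100)&(H<125)&(S>120)&(z<15),"dock")
rf=box(425,462,250,292)
rect(w,rf&(S<70)&(V>120)&(z<20),"plate"); rect(w,rf&(z>55)&(z<90),"stemtop"); 
rect(w,box(325,385,170,300)&(z>50),"rack")
rect(w,box(415,450,190,225)&(z>50),"potred"); rect(w,box(240,275,336,368)&(z>45),"potblue")
E
```

```text
bar 1200 c [ 562.6 -252.1] mean [ 562.6 -252.2   37.3] size [155.   29.5] long-axis deg 14.9
postA 539 c [531.5 230.4] mean [531.6 230.   49.5] size [40.2 38.8] long-axis deg 23.1
postB 615 c [396.9 169.7] mean [408.7 175.5  49.9] size [80.5 43.8] long-axis deg 31.9
posts+ 1137 c [457.7 197.9] mean [467.4 201.8  49.7] size [202.4  46.8] long-axis deg 26.2
stage 4642 c [458.5 199.4] mean [468.9 200.5  22.3] size [219.3  75.8] long-axis deg 22.9
dock 5911 c [ 548.1 -207.8] mean [ 533.  -196.1    5.6] size [213.  163.8] long-axis deg 12.3
plate 158 c [ 508.3 -174.6] mean [ 501.7 -172.3   11.4] size [26.7 45.9] long-axis deg -3.5
stemtop 122 c [ 508.1 -175. ] mean [ 508.  -173.3   72.8] size [16.6 16. ] long-axis deg 83.0
rack 3480 c [565.  -12.8] mean [562.9 -11.5  79. ] size [200.   50.7] long-axis deg 5.6
potred 375 c [ 618.9 -149.3] mean [ 618.6 -148.7   59.9] size [35.8 35.1] long-axis deg 74.9
potblue 384 c [363.5 143.5] mean [363.9 143.3  54.4] size [35.6 35.4] long-axis deg 46.5
```

View pics/scene0.png

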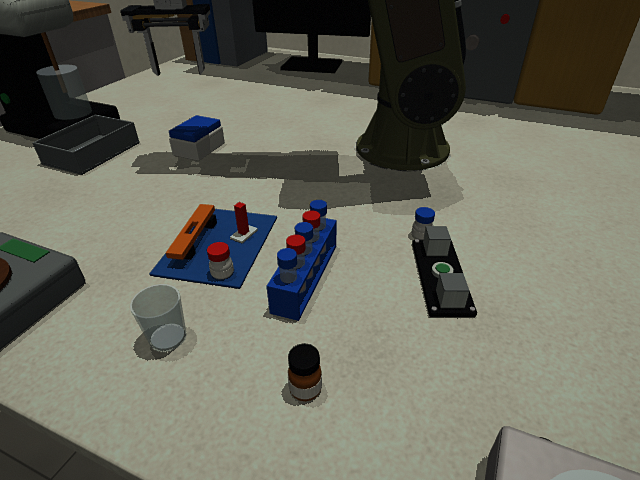

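The scene view agrees. The bar sits at (190,232) on its rests, the reflector stem is at (241,220), the posts are at (437,240) and (453,290), and the blue pot stands right beside the near post. I'll move above the bar next and check it with the wrist camera.

```bash
python3 -m handwheel '0.6 0.5 0.3 -0.2 0; 0.7 0.6 0.3 -0.2 0; 0.8 0.6 0.3 -0.2 0; 0.8 0.6 0 -0.2 0; 0.8 0.6 0 -0.3 0; 0.8 0.6 0 -0.3 0; 0.8 0.6 0 -0.3 0; 0.8 0.6 0 -0.3 0; 0.8 0.6 0 -0.2 0; 0.6 0.4 0 -0.1 0; 0.4 0.3 0 0 0; 0 0 0 0 0' && python3 - <<'E'
from h import *
p,d,w=grab("wrist"); cv2.imwrite("pics/w1.png",p[:,:,::-1]); np.savez("w1",p=p,w=w)
s=read_state();print(s["clock"],s["eef_pos"],np.degrees(s["eef_rot"]))
H,S,V,z=masks(p,w)
rect(w,(H>3)&(H<18)&(S>150)&(z>28)&(z<50),"bar")
E
```

```text
clock: 1.1
eef_pos: [563.6, -249.5, 205.5]
eef_rot: [-3.14, 0.001, 0.265]
wrist_force: [0.8, -0.2, -0.1]
finger_gap: 94.0
finger_force: 0.0
1.15 [ 562.14861071 -250.95249945  205.60166498] [-1.79945038e+02  5.92733360e-02  1.51561916e+01]
bar 3882 c [ 564.7 -255.3] mean [ 569.  -253.4   37.3] size [157.7  29.1] long-axis deg 14.9
```

View pics/w1.png

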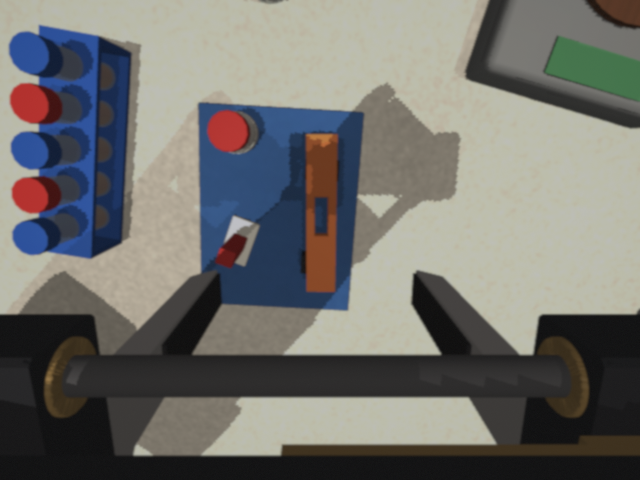

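The wrist view shows the bar at (321,212), turned the same way as the tool. The reflector is at (240,240), turned relative to the bar. Now I'll close the fingers partway, descend and grip.

```bash
python3 -m handwheel '0.05 -0.07 0 0 0.4; 0 0 -0.6 0 0.4; 0 0 -0.8 0 0.4; 0 0 -0.8 0 0.4; 0 0 -0.7 0 0.4; 0 0 -0.6 0 0.4; 0 0 -0.5 0 0.4; 0 0 -0.3 0 0.4; 0 0 -0.25 0 0.4; 0 0 -0.2 0 0.4; 0 0 0 0 0.4' 25 && python3 -m handwheel '0 0 0 0 0.6; 0 0 0 0 0.75; 0 0 0 0 0.9; 0 0 0 0 0.9; 0 0 0 0 0.9; 0 0 0 0 0.9; 0 0 0 0 0.9; 0 0 0 0 0.9' 25
python3 - <<'E'
from h import *
f=np.load("w1.npz");p,w=f["p"],f["w"]
H,S,V,z=masks(p,w); v,u=np.mgrid[0:480,0:640]
rf=(u>205)&(u<270)&(v>205)&(v<275)
m=rf&(S<80)&(V>120)&(z>8)&(z<20); rect(w,m,"plate")
rect(w,rf&((H<8)|(H>172))&(S>120)&(z>70),"stemtop")
P=w[m|(rf&(z>8)&(z<20))];np.set_printoptions(precision=1,suppress=True)
# corners of plate by edge fit
q=cv2.convexHull(w[m][:,:2].astype(np.float32))[:,0]; print(cv2.approxPolyDP(q,4,True)[:,0])
E
```

```text
clock: 2.07
eef_pos: [562.9, -255.3, 15.6]
eef_rot: [-3.141, 0.001, 0.262]
wrist_force: [-0.8, 0.4, 0.2]
finger_gap: 56.3
finger_force: 0.0
clock: 2.73
eef_pos: [563.5, -255.0, 16.6]
eef_rot: [3.142, -0.0, 0.262]
wrist_force: [0.0, 0.1, -1.3]
finger_gap: 10.0
finger_force: 0.0
plate 546 c [ 511. -177.] mean [ 517.3 -179.4   11.3] size [28.9 49.2] long-axis deg -6.4
stemtop 295 c [ 510.8 -177.6] mean [ 511.6 -177.7   75. ] size [16.1 15.8] long-axis deg 83.1
[[ 536.1 -166.5]
 [ 506.4 -162.8]
 [ 487.1 -179.1]
 [ 485.9 -188.4]
 [ 532.1 -192.8]]
```

The gap went to 10 mm with no force, so the bar isn't between the pads. I'll look.

```bash
python3 - <<'E'
from h import *
p,d,w=grab("wrist"); q,d2,w2=grab("scene")
cv2.imwrite("pics/w2.png",np.hstack([p[:,:,::-1][::1,100:500],cv2.resize(q[170:330,130:293,::-1],(400,480))]))
print(read_state())
H,S,V,z=masks(p,w); rect(w,(H>3)&(H<18)&(S>150)&(z>10)&(z<60),"bar")
H,S,V,z=masks(q,w2); rect(w2,(H>3)&(H<18)&(S>150)&(z>10)&(z<60),"bar")
E
```

```text
{'clock': 2.8333, 'joints': array([-4.84169613e-01,  6.07816927e-01,  1.45481386e+00,  2.63215638e-05,
        1.07902844e+00,  8.24570690e-01]), 'qd': array([-1.21905478e-03, -7.31156612e-04, -8.65930595e-04, -3.65446626e-05,
        1.90250210e-03,  1.75183805e-04]), 'effort': array([ 5.40391949e-03, -6.59119892e+01, -3.13391232e+01,  5.49277640e-02,
       -4.25980473e-02, -7.47573267e-05]), 'eef_pos': array([ 563.45251658, -254.97109303,   16.50827364]), 'eef_rot': array([-3.14153042e+00,  3.31293577e-05,  2.62043595e-01]), 'wrist_force': array([-0.09671584, -0.70636346, -0.62865396]), 'moment': array([ 0.01326329,  0.04704088, -0.07382296]), 'finger_force': 0.0, 'finger_gap': 9.44176688314514}
bar 9611 c [ 564.2 -254.2] mean [ 594.7 -246.8   37.2] size [160.2  32.1] long-axis deg 14.0
bar 1416 c [ -33.4 -195.9] mean [ 626.5 -144.2   36.6] size [1194.2 1296.3] long-axis deg -23.4
```

View pics/w2.png

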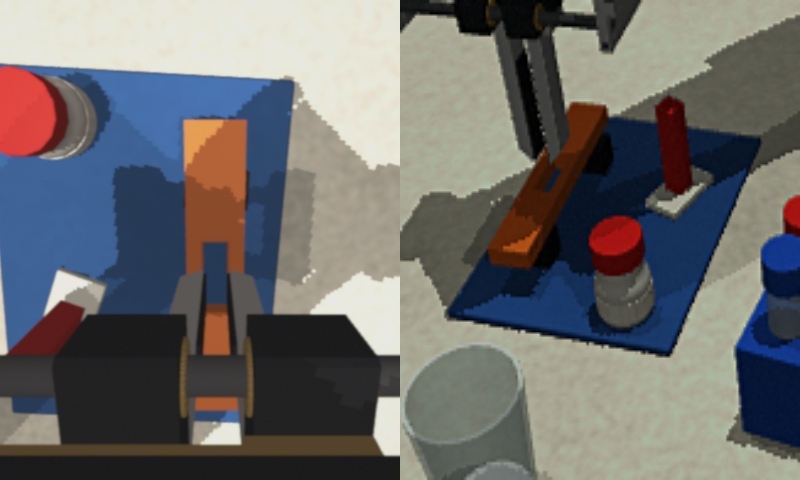

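```bash
python3 - <<'E'
import cell; from h import *
print("gpo",cell.grip_point_offset() if callable(cell.grip_point_offset) else cell.grip_point_offset)
np.set_printoptions(precision=1,suppress=True)
s=read_state(); t=s["eef_pos"]
for n in ["scene","wrist","top"]:
    p,d,w=grab(n); H,S,V,z=masks(p,w)
    r=np.hypot(w[...,0]-t[0],w[...,1]-t[1])
    m=(r<45)&(z>39.5)&(z<90)
    P=w[m]; print(n,len(P),P[np.argsort(P[:,2])][::max(1,len(P)//12)])
    if n=="wrist":
        for y,x in [(276,190),(290,190),(285,245),(300,250),(330,185)]: print((x,y),w[y,x+100],p[y,x+100])
E
```

```text
gpo 18.8
scene 346 [[ 569.7 -250.5   49.8]
 [ 571.8 -247.2   56.6]
 [ 567.2 -238.5   60.5]
 [ 571.  -246.2   63. ]
 [ 572.2 -244.5   66.5]
 [ 553.2 -240.2   69.2]
 [ 570.3 -235.7   72.1]
 [ 564.5 -237.2   74.6]
 [ 572.1 -244.1   77.5]
 [ 560.9 -240.8   80.3]
 [ 570.9 -259.1   83.7]
 [ 571.9 -244.3   86. ]
 [ 571.4 -248.5   88.8]]
wrist 1833 [[ 596.1 -242.2   39.5]
 [ 571.2 -244.3   58.2]
 [ 569.6 -238.8   62.2]
 [ 570.4 -249.1   66.1]
 [ 562.6 -251.2   68.8]
 [ 576.  -262.1   71.7]
 [ 575.8 -263.8   74.7]
 [ 570.8 -241.9   78. ]
 [ 573.6 -258.9   80.6]
 [ 575.5 -262.    83.1]
 [ 573.8 -259.1   85. ]
 [ 576.8 -264.7   87.5]
 [ 573.5 -258.2   89.9]]
(190, 276) [ 570.2 -241.3   59.3] [92 88 86]
(190, 290) [ 570.5 -242.4   76.9] [91 87 85]
(245, 285) [ 577.  -265.    72.2] [91 87 84]
(250, 300) [ 576.8 -265.9   87.9] [91 87 85]
(185, 330) [ 595.8 -240.8  162.1] [27 26 28]
top 14 [[ 521.3 -260.3   39.6]
 [ 521.2 -255.1   39.6]
 [ 519.5 -256.8   39.6]
 [ 604.5 -249.2   39.7]
 [ 604.2 -238.7   39.7]
 [ 602.6 -242.2   39.7]
 [ 595.9 -254.3   40.3]
 [ 526.5 -260.    40.4]
 [ 593.8 -243.8   40.6]
 [ 599.1 -247.1   40.9]
 [ 601.  -254.    41.1]
 [ 595.7 -250.6   41.1]
 [ 592.1 -247.1   41.3]
 [ 598.8 -241.4   42.5]]
```

```bash
python3 -m handwheel '0 0 1 0 0.4; 0 0 1 0 0.4; 0 0 0 0 0.4; 0 0 0 0 0.4' && cat >> h.py <<'E'
def tip():
    t=read_state()["eef_pos"]
    for n in ["scene","wrist"]:
        p,d,w=grab(n); H,S,V,z=masks(p,w)
        r=np.hypot(w[...,0]-t[0],w[...,1]-t[1])
        m=(r<55)&(z>t[2]-20)&(z>44)&(z<t[2]+70)
        m=cv2.erode(m.astype(np.uint8),np.ones((2,2)))>0
        P=w[m]; P=P[np.argsort(P[:,2])]
        print(n,"eef",np.round(t,1),"lowest finger pts\n",np.round(P[:40:5],1))
E
python3 -c "
from h import *
tip()
p,d,w=grab('scene'); cv2.imwrite('pics/s3.png',cv2.resize(p[90:290,130:330,::-1],(600,600)))
s=read_state();print(s['joints'],camera_info('wrist')['world_from_camera'])"
```

```text
clock: 3.32
eef_pos: [564.5, -255.5, 98.9]
eef_rot: [3.139, -0.003, 0.262]
wrist_force: [-0.0, -0.5, -0.5]
finger_gap: 32.5
finger_force: 0.0
scene eef [ 564.5 -255.5   98.9] lowest finger pts
 [[ 564.1 -273.7  132.7]
 [ 578.2 -272.6  134.3]
 [ 565.4 -271.8  135.8]
 [ 574.7 -270.3  137. ]
 [ 577.1 -272.5  137.7]
 [ 580.9 -275.4  139.1]
 [ 578.6 -268.6  139.4]
 [ 568.7 -233.4  140.2]]
wrist eef [ 564.5 -255.5   98.9] lowest finger pts
 [[ 562.3 -237.2  130.8]
 [ 565.1 -236.5  131.5]
 [ 564.8 -236.7  132.1]
 [ 567.  -234.7  132.4]
 [ 557.  -238.6  132.7]
 [ 579.1 -274.9  133.2]
 [ 556.3 -238.9  133.6]
 [ 552.3 -239.9  133.8]]
[-4.84175979e-01  5.17214244e-01  1.39698797e+00  9.34263007e-06
  1.22941970e+00  8.24555919e-01] [[ 2.58977761e-01 -9.37697005e-01 -2.31635158e-01  6.30484733e+02]
 [-9.65882761e-01 -2.51669757e-01 -6.10968460e-02 -2.37467881e+02]
 [-1.00523436e-03  2.39555130e-01 -9.70882243e-01  3.08474725e+02]
 [ 0.00000000e+00  0.00000000e+00  0.00000000e+00  1.00000000e+00]]
```

View pics/s3.png

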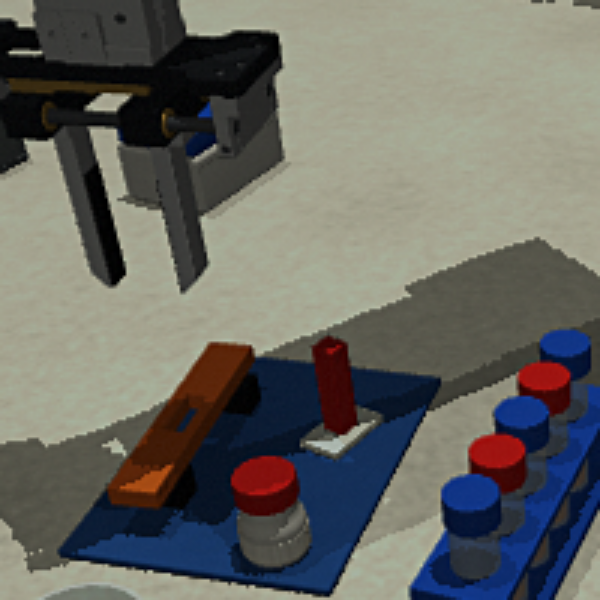

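The fingertips are really about 31 mm above the reported TCP: the cameras put them near z≈131 and the state says 98.9. The bar is undisturbed at crop (185,420). I'll apply the +31 mm offset and regrasp.

```bash
python3 -m handwheel '0 0 -0.4 0 0.4; 0 0 -0.6 0 0.4; 0 0 -0.6 0 0.4; 0 0 -0.5 0 0.4; 0 0 -0.4 0 0.4; 0 0 -0.3 0 0.4; 0 0 -0.1 0 0.4; 0 0 0 0 0.4' 25 && python3 -m handwheel '0 0 0 0 0.6; 0 0 0 0 0.75; 0 0 0 0 0.9; 0 0 0 0 0.9; 0 0 0 0 0.9; 0 0 0 0 0.9; 0 0 0 0 0.9; 0 0 0 0 0.9' 25
```

```text
clock: 4.13
eef_pos: [562.8, -254.7, -20.8]
eef_rot: [-3.14, 0.002, 0.262]
wrist_force: [-0.7, 0.3, -0.4]
finger_gap: 56.2
finger_force: 0.0
clock: 4.8
eef_pos: [563.7, -255.1, -18.9]
eef_rot: [3.141, -0.001, 0.262]
wrist_force: [-0.5, 1.0, 5.9]
finger_gap: 29.6
finger_force: 25.0
```

The bar is gripped at a 29.6 mm gap with 25 N. Lifting it, then crossing high over the rack.

```bash
python3 -m handwheel '0 0 0.2 0 0.9; 0 0 0.4 0 0.9; 0 0 0.6 0 0.9; 0 0 0.7 0 0.9; 0 0 0.7 0 0.9; 0 0 0.7 0 0.9; 0 0 0.6 0 0.9; 0 0 0.5 0 0.9; 0 0 0.3 0 0.9; 0 0 0 0 0.9' 30 && python3 -m handwheel '-0.1 0.3 0 0.1 0.9; -0.1 0.5 0 0.1 0.9; -0.2 0.7 0 0.2 0.9; -0.2 0.8 0 0.2 0.9; -0.2 0.8 0 0.2 0.9; -0.2 0.8 0 0.2 0.9; -0.2 0.8 0 0.2 0.9; -0.2 0.8 0 0.2 0.9; -0.2 0.8 0 0.2 0.9; -0.1 0.6 0 0.1 0.9; -0.1 0.4 0 0.1 0.9; 0 0.2 0 0 0.9' && python3 - <<'E'
from h import *
p,d,w=grab("wrist"); q,d2,w2=grab("top"); np.savez("w4",p=p,w=w,q=q,w2=w2)
cv2.imwrite("pics/w4.png",np.hstack([cv2.resize(p[:,:,::-1],(400,300)),cv2.resize(q[:,:,::-1],(400,300))]))
H,S,V,z=masks(p,w); s=read_state(); print(s["eef_pos"],s["finger_gap"])
rect(w,(H>3)&(H<18)&(S>150)&(z>100)&(z<240),"heldbar")
v,u=np.mgrid[0:480,0:640]
g=(z>44)&(z<56)&(w[...,1]>130)&(S<90); 
n,l=cv2.connectedComponents(g.astype(np.uint8))
for i in range(1,n):
    if (l==i).sum()>150: rect(w,l==i,f"comp{i}"); print(np.argwhere(l==i).mean(0))
E
```

```text
clock: 5.63
eef_pos: [564.2, -255.4, 171.2]
eef_rot: [3.139, -0.003, 0.262]
wrist_force: [-0.1, -0.5, -1.7]
finger_gap: 29.8
finger_force: 30.0
clock: 6.63
eef_pos: [490.3, 46.8, 167.3]
eef_rot: [-3.141, 0.002, 0.421]
wrist_force: [-0.4, 1.1, -1.7]
finger_gap: 29.4
finger_force: 30.0
[491.17296498  45.66286248 167.67170444] 29.479205440786814
heldbar 17175 c [494.7  48.1] mean [510.4  54.8 223.4] size [151.7  30.8] long-axis deg 24.3
comp1 2640 c [534.  228.1] mean [534.4 227.4  49.1] size [40.3 39. ] long-axis deg 23.1
[ 87.23712121 133.08825758]
comp2 2012 c [414.3 177.4] mean [415.3 176.7  49.1] size [40.4 39.6] long-axis deg 23.2
[242.80119284 146.91799205]
```

View pics/w4.png

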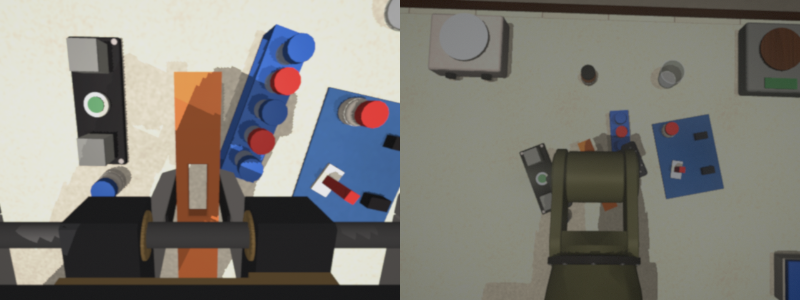

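In the wrist view (left half) both post tops are clear at about (87,55) and (97,148). They put the stage middle at (474,203) and its angle at 23.0°. The held bar is centred on the TCP. Going over the stage.

```bash
python3 -m handwheel '0 0.2 0 -0.1 0.9; -0.1 0.5 0 -0.1 0.9; -0.1 0.8 0 0 0.9; -0.1 0.8 0 0 0.9; -0.1 0.8 0 0 0.9; 0 0.5 0 0 0.9; 0 0.3 0 0 0.9; 0 0 -0.4 0 0.9; 0 0 -0.6 0 0.9; 0 0 -0.6 0 0.9; 0 0 -0.4 0 0.9; 0 0 0 0 0.9' && python3 -m handwheel '0 0 -0.4 0 0.9; 0 0 -0.3 0 0.9; 0 0 -0.2 0 0.9; 0 0 0 0 0.9; 0 0 0 0 0.9' && python3 - <<'E'
from h import *
p,d,w=grab("wrist"); s=read_state(); print(s["eef_pos"],np.degrees(s["eef_rot"]))
H,S,V,z=masks(p,w)
rect(w,(H>3)&(H<18)&(S>150)&(z>70)&(z<160),"heldbar")
g=(z>44)&(z<56)&(S<90)
n,l=cv2.connectedComponents(g.astype(np.uint8))
for i in range(1,n):
    if (l==i).sum()>150: rect(w,l==i,f"comp{i}")
E
```

```text
clock: 7.73
eef_pos: [474.2, 199.5, 85.1]
eef_rot: [-3.141, 0.006, 0.4]
wrist_force: [-1.0, -0.4, -1.6]
finger_gap: 29.6
finger_force: 30.0
clock: 8.15
eef_pos: [475.9, 200.8, 53.1]
eef_rot: [3.142, -0.0, 0.401]
wrist_force: [1.5, -0.2, -1.6]
finger_gap: 29.5
finger_force: 30.0
[476.05703696 200.94715215  53.43657667] [ 1.79996972e+02 -5.85852531e-02  2.29877589e+01]
heldbar 17799 c [480.4 202.1] mean [496.3 208.4 109.1] size [152.   30.8] long-axis deg 23.0
comp1 235 c [526.6 244.9] mean [526.6 245.   49.3] size [39.9  1.9] long-axis deg 22.9
```

```bash
python3 -m handwheel '-0.05 0.05 -0.3 0 0.9; 0 0 -0.4 0 0.9; 0 0 -0.3 0 0.9; 0 0 -0.1 0 0.9; 0 0 0 0 0.9; 0 0 0 0 0.9' && python3 -m handwheel '0 0 -0.03 0 0.9; 0 0 0 0 0.9; 0 0 -0.02 0 0.9; 0 0 0 0 0.9' && python3 -m handwheel '0 0 -0.02 0 0.9; 0 0 0 0 0.9; 0 0 0 0 0.9'
```

```text
clock: 8.7
eef_pos: [474.0, 203.1, 9.4]
eef_rot: [3.142, -0.001, 0.402]
wrist_force: [-0.1, -0.1, -2.1]
finger_gap: 29.6
finger_force: 30.0
clock: 9.03
eef_pos: [473.6, 203.1, 6.8]
eef_rot: [3.142, -0.0, 0.402]
wrist_force: [0.3, -0.4, -2.5]
finger_gap: 30.0
finger_force: 30.0
clock: 9.28
eef_pos: [473.4, 203.0, 5.7]
eef_rot: [-3.142, 0.0, 0.402]
wrist_force: [0.9, -0.4, -2.0]
finger_gap: 29.6
finger_force: 30.0
```

```bash
python3 -m handwheel '0 0 -0.03 0 0.9; 0 0 0 0 0.9; 0 0 0 0 0.9' && python3 -m handwheel '0 0 -0.03 0 0.9; 0 0 0 0 0.9; 0 0 0 0 0.9'
```

```text
clock: 9.53
eef_pos: [473.6, 203.1, 5.1]
eef_rot: [3.142, -0.0, 0.402]
wrist_force: [-1.8, -1.5, 6.4]
finger_gap: 29.8
finger_force: 30.0
clock: 9.78
eef_pos: [473.7, 203.1, 5.1]
eef_rot: [3.141, -0.001, 0.402]
wrist_force: [-9.8, -4.5, 23.4]
finger_gap: 29.8
finger_force: 30.0
```

Contact, with the force rising on the last step. I'll back off slightly, open and rise.

```bash
python3 -m handwheel '0 0 0.03 0 0.9; 0 0 0 0 0.65; 0 0 0 0 0.5; 0 0 0 0 0.4; 0 0 0 0 0.4; 0 0 0 0 0.4; 0 0 0 0 0.4' && python3 -m handwheel '0 0 0.3 0 0.4; 0 0 0.6 0 0.4; 0 0 0.8 0 0.4; 0 0 0.8 0 0.4; 0 0 0.8 0 0.4; 0 0 0.6 0 0.4; 0 0 0.3 0 0.4; 0 0 0 0 0.4' && python3 - <<'E'
from h import *
p,d,w=grab("wrist"); cv2.imwrite("pics/w5.png",p[:,:,::-1])
s=read_state(); print(s["eef_pos"],np.degrees(s["eef_rot"]))
H,S,V,z=masks(p,w)
rect(w,(H>3)&(H<18)&(S>150)&(z>55)&(z<75),"bar")
v,u=np.mgrid[0:480,0:640]
m=(z>7)&(z<56)&(np.hypot(w[...,0]-474,w[...,1]-203)<115)&(V<110); rect(w,m,"stage")
g=(z>44)&(z<56)&(S<90)
n,l=cv2.connectedComponents(g.astype(np.uint8))
for i in range(1,n):
    if (l==i).sum()>60: rect(w,l==i,f"comp{i}")
E
```

```text
clock: 10.37
eef_pos: [473.4, 203.0, 4.4]
eef_rot: [-3.142, 0.0, 0.402]
wrist_force: [-0.3, 0.1, 0.4]
finger_gap: 56.0
finger_force: 0.0
clock: 11.03
eef_pos: [474.6, 203.4, 175.3]
eef_rot: [3.141, -0.005, 0.402]
wrist_force: [-0.3, -0.2, -0.2]
finger_gap: 56.6
finger_force: 0.0
[473.84299615 203.14414716 173.1932375 ] [ 1.79992763e+02 -1.13092607e-01  2.30176596e+01]
bar 5375 c [474.6 202.3] mean [479.6 204.5  61.3] size [159.4  30. ] long-axis deg 22.6
stage 8324 c [464.7 198.7] mean [473.7 201.1  15.1] size [209.3  75.1] long-axis deg 23.0
comp2 480 c [533.6 228.2] mean [538.5 232.   49.3] size [39.4 37.4] long-axis deg 23.1
comp46 143 c [407.7 193.1] mean [407.2 193.1  49.3] size [39.9  3. ] long-axis deg 22.7
comp47 110 c [421.5 161.1] mean [422.4 161.5  49.3] size [40.   2.3] long-axis deg 21.8
```

View pics/w5.png

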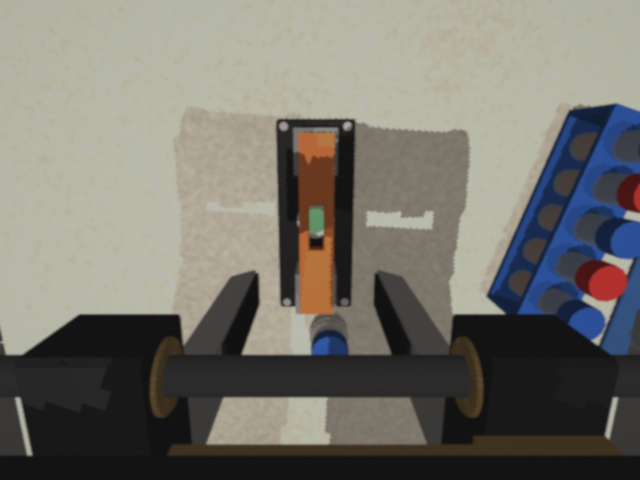

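The bar lies straight on the stage at pixel (316,220), within about 1 mm and 0.4° of it. Back to the reflector.

```bash
python3 -m handwheel '0 -0.4 0 -0.3 0.4; 0.1 -0.8 0 -0.5 0.4; 0.1 -0.9 0 -0.5 0.4; 0.1 -0.9 0 -0.6 0.4; 0.1 -0.9 0 -0.6 0.4; 0.1 -0.9 0 -0.6 0.4; 0.1 -0.9 0 -0.6 0.4; 0.1 -0.9 0 -0.6 0.4; 0.1 -0.9 0 -0.6 0.4; 0.1 -0.9 0 -0.5 0.4; 0 -0.6 0 -0.3 0.4; 0 -0.4 0 -0.2 0.4' && python3 -m handwheel '0 0 0 0 0.4; 0 0 0 0 0.4' && python3 - <<'E'
from h import *
p,d,w=grab("wrist"); cv2.imwrite("pics/w6.png",p[:,:,::-1])
s=read_state(); print(s["eef_pos"],np.degrees(s["eef_rot"]))
H,S,V,z=masks(p,w); near=np.hypot(w[...,0]-511,w[...,1]+177)<45
rect(w,near&(S<80)&(V>70)&(z>8)&(z<20),"plate")
rect(w,near&((H<8)|(H>172))&(S>120)&(z>72),"stemtop")
E
```

```text
clock: 12.08
eef_pos: [508.6, -175.3, 170.4]
eef_rot: [-3.141, 0.003, -0.117]
wrist_force: [0.6, -0.2, 0.4]
finger_gap: 56.2
finger_force: 0.0
clock: 12.25
eef_pos: [508.9, -173.1, 170.9]
eef_rot: [-3.141, 0.002, -0.114]
wrist_force: [-0.4, 0.5, -0.1]
finger_gap: 56.6
finger_force: 0.0
[ 509.06755147 -172.35413216  171.31113814] [-1.79958583e+02  1.01540673e-01 -6.46451857e+00]
plate 968 c [ 510.3 -177.4] mean [ 516.6 -178.    11.2] size [29.8 50. ] long-axis deg -6.3
stemtop 333 c [ 510.7 -177.3] mean [ 511.  -177.2   75.2] size [14.  15.4] long-axis deg -6.6
```

View pics/w6.png

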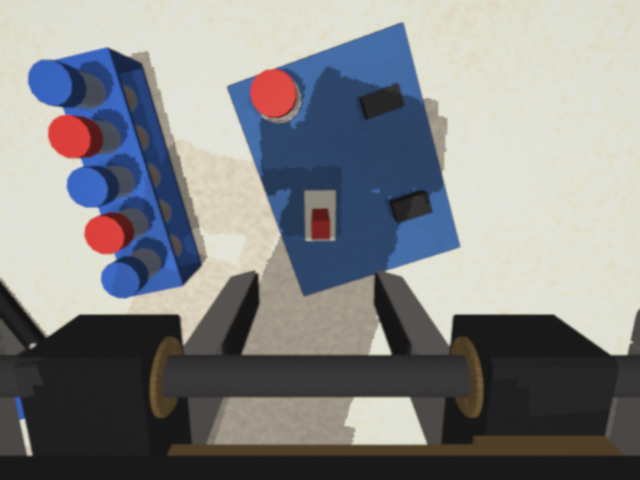

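The reflector, at pixel (320,215), lines up with the tool. Correct by (+1.5, −5) mm, descend and grip.

```bash
python3 -m handwheel '0.04 -0.12 0 0 0.4; 0 0 -0.4 0 0.4; 0 0 -0.7 0 0.4; 0 0 -0.8 0 0.4; 0 0 -0.8 0 0.4; 0 0 -0.6 0 0.4; 0 0 -0.5 0 0.4; 0 0 -0.3 0 0.4; 0 0 -0.1 0 0.4; 0 0 0 0 0.4; 0 0 0 0 0.4' && python3 -m handwheel '0 0 0 0 0.6; 0 0 0 0 0.7; 0 0 0 0 0.8; 0 0 0 0 0.95; 0 0 0 0 0.95; 0 0 0 0 0.95; 0 0 0 0 0.95; 0 0 0 0 0.95; 0 0 0 0 0.95' 25
```

```text
clock: 13.22
eef_pos: [511.7, -177.8, 5.5]
eef_rot: [3.141, -0.001, -0.113]
wrist_force: [0.4, -0.1, 0.2]
finger_gap: 56.2
finger_force: 0.0
clock: 13.97
eef_pos: [511.1, -177.8, 4.5]
eef_rot: [-3.142, 0.0, -0.113]
wrist_force: [0.3, -0.3, -0.2]
finger_gap: 15.8
finger_force: 25.0
```

```bash
python3 -m handwheel '0 0 0.2 0 0.95; 0 0 0.4 0 0.95; 0 0 0.6 0 0.95; 0 0 0.7 0 0.95; 0 0 0.7 0 0.95; 0 0 0.6 0 0.95; 0 0 0.5 0 0.95; 0 0 0.3 0 0.95; 0 0 0.2 0 0.95; 0 0 0 0 0.95' 30 && python3 -m handwheel '0 0.3 0 0.2 0.95; -0.1 0.6 0 0.4 0.95; -0.1 0.8 0 0.5 0.95; -0.1 0.8 0 0.5 0.95; -0.1 0.8 0 0.5 0.95; -0.1 0.8 0 0.5 0.95; -0.1 0.8 0 0.5 0.95; -0.1 0.8 0 0.5 0.95; -0.1 0.8 0 0.5 0.95; -0.1 0.8 0 0.5 0.95; -0.1 0.6 0 0.4 0.95; 0 0.4 0 0.2 0.95' && python3 -m handwheel '0 0.4 0 0.2 0.95; 0 0.4 0 0.2 0.95; 0 0.2 0 0.1 0.95; 0 0 0 0 0.95; 0 0 0 0 0.95; 0 0 0 0 0.95' && python3 - <<'E'
from h import *
p,d,w=grab("wrist"); cv2.imwrite("pics/w7.png",p[:,:,::-1])
s=read_state(); print(s["eef_pos"],np.degrees(s["eef_rot"]))
H,S,V,z=masks(p,w); near=np.hypot(w[...,0]-s["eef_pos"][0],w[...,1]-s["eef_pos"][1])<45
rect(w,(H>3)&(H<18)&(S>150)&(z>55)&(z<75),"bar")
rect(w,near&(S<80)&(V>80)&(abs(z-s["eef_pos"][2]-7.5)<8),"plate")
E
```

```text
clock: 14.8
eef_pos: [511.5, -178.0, 174.3]
eef_rot: [3.141, -0.002, -0.113]
wrist_force: [-0.4, -0.2, -0.6]
finger_gap: 15.8
finger_force: 30.0
clock: 15.8
eef_pos: [469.3, 156.9, 171.4]
eef_rot: [-3.141, 0.002, 0.346]
wrist_force: [-0.3, -0.3, -1.6]
finger_gap: 15.8
finger_force: 30.0
clock: 16.3
eef_pos: [470.9, 193.6, 172.2]
eef_rot: [3.142, 0.001, 0.384]
wrist_force: [-0.6, -0.1, -1.2]
finger_gap: 16.2
finger_force: 30.0
[470.98195138 193.53772612 172.32241843] [1.79995060e+02 2.33595784e-02 2.19661552e+01]
bar 3122 c [508.1 216.5] mean [514.1 219.2  61.3] size [86.7 29.9] long-axis deg 23.1
plate 1950 c [482.1 197.2] mean [484.1 198.1 178.9] size [24.4 29.7] long-axis deg -68.3
```

View pics/w7.png

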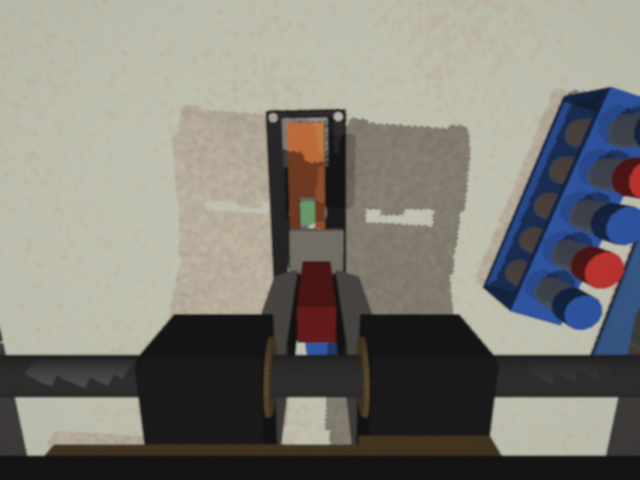

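The reflector hangs upright with its plate at (316,252) near the bar, at 21.7° against the bar's 22.8°. Final approach.

```bash
python3 -m handwheel '0.08 0.23 0 0.2 0.95; 0 0 0 0 0.95; 0 0 -0.3 0 0.95; 0 0 -0.5 0 0.95; 0 0 -0.5 0 0.95; 0 0 -0.4 0 0.95; 0 0 -0.3 0 0.95; 0 0 -0.2 0 0.95; 0 0 -0.1 0 0.95; 0 0 -0.1 0 0.95; 0 0 0 0 0.95; 0 0 0 0 0.95' && python3 - <<'E'
from h import *
p,d,w=grab("wrist"); q,d2,w2=grab("scene")
cv2.imwrite("pics/w8.png",np.hstack([cv2.resize(p[:,:,::-1],(400,300)),cv2.resize(q[150:330,340:580,::-1],(400,300))]))
s=read_state(); e=s["eef_pos"];print(e,np.degrees(s["eef_rot"]))
H,S,V,z=masks(p,w); near=np.hypot(w[...,0]-e[0],w[...,1]-e[1])<45
rect(w,(H>3)&(H<18)&(S>150)&(z>55)&(z<68),"bar")
m=near&(S<80)&(V>70)&(z>70)&(z<90); m=cv2.morphologyEx(m.astype(np.uint8),cv2.MORPH_OPEN,np.ones((5,5)))>0
rect(w,m,"plate")
E
```

```text
clock: 17.35
eef_pos: [474.5, 203.5, 77.0]
eef_rot: [3.142, -0.001, 0.402]
wrist_force: [0.6, 0.1, -1.4]
finger_gap: 15.9
finger_force: 30.0
[474.60415902 203.51966533  77.1377543 ] [ 1.79996786e+02 -5.92989312e-02  2.30154808e+01]
bar 5498 c [481.6 205.2] mean [512.3 218.5  61.3] size [144.3  29.8] long-axis deg 23.7
plate 1906 c [486.4 207.5] mean [487.8 208.1  83.8] size [22.9 29.9] long-axis deg -67.0
```

View pics/w8.png

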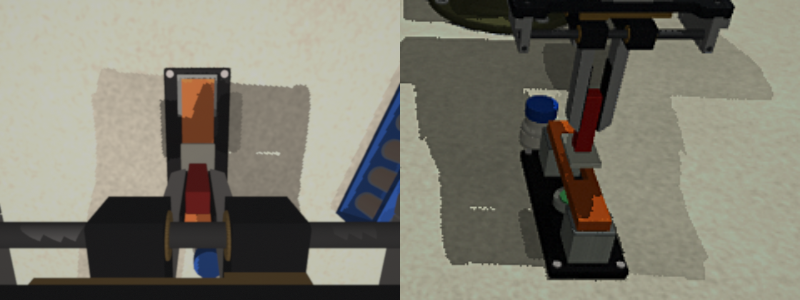

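The plate is centred over the slot with about 16 mm clearance, pixel (585,155) on the right. Lower it 5 mm, settle and hand in.

```bash
python3 -m handwheel '0 0 -0.07 0 0.95; 0 0 -0.06 0 0.95; 0 0 0 0 0.95; 0 0 0 0 0.95; 0 0 0 0 0.95; 0 0 0 0 0.95; 0 0 0 0 0.95; 0 0 0 0 0.95' && python3 -c "
from cell import *
s=read_state();print(s['eef_pos'],s['qd'].round(4));print(sign_off())"
```

```text
clock: 18.12
eef_pos: [474.3, 203.4, 71.4]
eef_rot: [-3.142, -0.0, 0.402]
wrist_force: [-0.4, -0.0, -1.4]
finger_gap: 15.9
finger_force: 30.0
[474.29438496 203.41597762  71.38098341] [ 0.0006 -0.0001 -0.0005 -0.0003  0.0007 -0.0005]
the job is handed in; nothing more can be done
None
```

The job is handed in, with no verdict returned: the bar lies on the stage posts, centred within about 1 mm, and the reflector is held still, upright and centred about 10 mm above the slot; the first bar grasp missed because the fingertips sit about 31 mm above the reported TCP.

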